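# Lay the rolling bush in the V-block

### The job

Pick up the plain steel bush that lies on its side on the bench and lay it in the groove of the blue V-block, along the groove, seated on both flanks and about centred on the block's length, ready for drilling. Do not let it roll away over the bench or drop it, and leave the other bush, which stands on end and has a narrow waist, where it is.

Things in the scene. Friction and masses are not known exactly. Their poses are not given: they have to be found in the camera images.
- bush: The part to move: plain, pale, straight steel bush (thick tube), 37 mm in diameter, 60 mm long, about 0.3 kg, smooth all along. It lies on its side on the bench and rolls when pushed sideways. Origin: its middle, on its axis, 18.7 mm above the bench while it lies there. Its y axis runs along the bush and is level; x and z turn as it rolls.
- v_block: Fixed blue steel V-block, 64 mm wide (x), 50 long (y), 30 high (z up). Origin: centre of its underside, on the bench. A 90 degree V groove, open-ended, runs along its y in mid-top: 32 mm wide at the mouth, 16 deep. The seated bush lies level along y (either way round), its axis 40 mm above the bench, over the origin; fingertips less than 10 mm below that axis clear the block.
- waisted_bush: Bystander, to be left alone: pale steel bush with a narrow waist, 35 mm in diameter, 58 mm high, standing on end on the bench, loose. Origin: centre of its underside. Fixed round the work: a vise (0.32 m high, y above -0.18) with a lamp hanging over it, to be passed folded back or well clear; a wall shelf 0.4 m up beyond x = 0.6.

How it is judged:
By the outcome, as a careful person would: the job done as asked, in the order asked, and still so for the second after the job is handed in, with the robot touching nothing.
It also fails if it takes over 45 s, if anything falls off the work surface, if the arm or the gripper's body presses on something with over 40 N, if the wrist force passes 120 N, or if a joint passes its speed limit or range.

### The arm

A 7-joint arm with a two-finger parallel gripper is mounted at the origin on a cart in front of the work surface, level with it; the furniture and walls round the work are solid. World frame = base frame: x ahead of the robot, y to its left, z up, the work surface at z = 0. Lengths are in m, angles in degrees, forces in N, time in s.
With the tool pointing down it reaches from about 0.425 to 0.875 m from the base axis. Payload 4.7 kg.
Tool frame: the origin (TCP) lies midway between the tips of the shut fingers; the grasp point (between the pads) lies 19 mm behind it (env.tcp_to_grasp is the distance from the TCP to the grasp point, in m); z points along the fingers, x is the direction in which the jaws open and shut, and the axes are right-handed (so a half turn about z gives the same grasp; the last joint's range is limited). The gripper opens to 87 mm and grips with 3 to 60 N. Pads are 19 mm wide; open, the fingers measure 117 mm over their backs; the gripper's body (75 mm by 190 mm) begins 51 mm behind the grasp point.
Start: joints at [73.402, 18.392, -4.016, 83.108, 1.295, 78.541, -3.26], TCP at [0.194, -0.62, 0.223] pointing down, gripper open.
Joint ranges: [-163.93, 163.93], [-17.29, 119.83], [-79.2, 71.16], [3.27, 140.29], [-89.18, 269.18], [5.43, 117.66], [-154.24, 154.24]. Speed limits (degrees/s): [147.25, 147.25, 180, 180, 180, 180, 180].

### API

Orientations are given as [roll, pitch, yaw] about the fixed x, y, z axes, in that order (R = Rz(yaw) Ry(pitch) Rx(roll)).
In Python, from cell import env, viewer gives the robot as it stands.
- The arm moves only by the shell command python3 -m pendant 'ROWS' [OPENING] [FORCE]. ROWS is JSON, a list of rows, each a list of 6 numbers: the shift along the tool's x, y, z each as a share of 0.1 m, from -1 to 1, then the turn, a rotation vector about the tool's x, y, z each as a share of 90 degrees, from -1 to 1. A call has exactly 8 rows; each row is the pose to reach, as a shift and turn from the pose commanded when the call began, along the tool's axes at that moment; what a row does not reach only later rows make up. A row lasts 1/8 s, in which the tool goes at most 62.5 mm and 10.7 degrees, less where a joint would pass 70% of its speed; a pose out of reach is approached as far as the arm can. A call with a number of a shift or a turn outside -1 to 1 is refused whole. A call with a gripper value outside its range is refused whole. OPENING is the finger opening in mm, from 0 to 87, set as the call begins (- or left out, the last holds). The fingers move at their own pace and stop on an object; FORCE is the grip in N (left out, the last holds). Time passes only in rows, so rows that repeat a pose let the fingers close, or fill a call up. It gives the time, the measured TCP pose, the force and the opening at its end, in the units of the state.
- env.get_obs(): the state, without advancing time (a new reading comes with each control period).
- viewer.read_camera(name): name is "scene" or "top" or "wrist"; returns a dict with "frame" (420x560x3 uint8, red, green, blue), "fx", "fy", "cx", "cy" (pixels), "k1" (the pictures are not rectified: a ray, as slopes to the right and down, at radius r is drawn at 1 + k1 r^2 times it, then the intrinsics apply), "view" (4x4, takes a point from world to camera coordinates); the wrist camera has in their place "hand_eye" (4x4, takes a point from camera to tool coordinates, whose origin is the TCP and whose axes are the tool frame's). Camera axes: x right, y down, z forward; pixel columns grow to the right and rows downward; lengths in m; the calibration is good to about 2 mm. A picture is of the moment at which its call begins: read the wrist's pose just before it. There is no depth.
- env.sign_off(): hands the job in, once; it reports no verdict.
The state is a dict: "time_s": time; "qpos": joint angles; "joint_velocities": joint speeds; "effort": joint torques, N m; "tool_pos": TCP position; "tool_rot": TCP orientation; "force": force on the tool from outside, world axes, zero at the start; "wrist_torque": the same for the moment, N m; "grip_width": finger opening in m.
Only numpy, scipy, OpenCV 4.12 (cv2) and the standard library are available. Lean on these libraries where they do the work, as an engineer would, in place of code of your own. Each camera call takes 0.05 s, during which the arm holds its last target.

## Working session

There is one attempt and no reset: what is moved stays moved. The work goes in short steps, Python scripts to look and compute and a shell command to move; the robot and the scene stay as the last step left them, time stands still between calls to the robot, and variables do not carry over. Pictures are saved under pics/ and viewed, and the job is handed in when it is done.

```bash
ls; mkdir -p pics; python3 - <<'E'
from cell import env, viewer
import cv2
o=env.get_obs(); print(o)
for n in("scene","top","wrist"):
    c=viewer.read_camera(n); cv2.imwrite(f"pics/{n}0.png",c["frame"][:,:,::-1]); print(n,{k:v for k,v in c.items() if k!="frame"})
print(env.tcp_to_grasp)
E
```

```text
pics
{'time_s': 0.0, 'qpos': array([73.40218774, 18.43809187, -4.01511216, 83.17738417,  1.29522091,
       78.5412184 , -3.26199556]), 'joint_velocities': array([-0.00649264, -0.02599744,  0.0440705 ,  0.0851213 ,  0.03216572,
       -0.06481685,  0.06765198]), 'effort': array([ 2.95776736e-04, -4.91292143e+01, -4.03476460e-01, -3.12529421e+01,
       -6.38942141e-02,  4.39342414e-02,  1.60000941e-04]), 'tool_pos': array([ 0.19421016, -0.61970354,  0.22145069]), 'tool_rot': array([ 1.79993716e+02,  1.11435611e-01, -7.25947387e+01]), 'force': array([-0.72492351, -0.40772525,  0.21902727]), 'wrist_torque': array([ 0.01850135, -0.0199887 , -0.01955224]), 'grip_width': 0.08663319927378328}
scene {'fx': 474.2684063050361, 'fy': 474.2684063050361, 'cx': 288.5212555023848, 'cy': 210.29998785702327, 'k1': -0.0050677170683998424, 'view': array([[-0.78541373, -0.61878763,  0.01507103,  0.12064224],
       [-0.48595274,  0.60136281, -0.63420242,  0.47311487],
       [ 0.38337346, -0.5054351 , -0.77302015,  0.52741872],
       [ 0.        ,  0.        ,  0.        ,  1.        ]])}
top {'fx': 5
[... 173 characters left out ...]
 , -0.3893922 ],
       [-0.99376988, -0.01047578, -0.11095799,  0.46599608],
       [ 0.1111345 , -0.01811806, -0.99364021,  0.82570787],
       [ 0.        ,  0.        ,  0.        ,  1.        ]])}
wrist {'fx': 315.0229036552249, 'fy': 315.0229036552249, 'cx': 274.82963554765814, 'cy': 210.32137774116654, 'k1': 0.0021157516664546783, 'hand_eye': array([[ 9.99999674e-01,  4.00622986e-04,  7.00685672e-04,
         7.72936563e-04],
       [-5.83477940e-04,  9.58642653e-01,  2.84611883e-01,
        -7.76310611e-02],
       [-5.57685109e-04, -2.84612199e-01,  9.58642574e-01,
        -1.61765537e-01],
       [ 0.00000000e+00,  0.00000000e+00,  0.00000000e+00,
         1.00000000e+00]])}
0.0187
```

View pics/scene0.png

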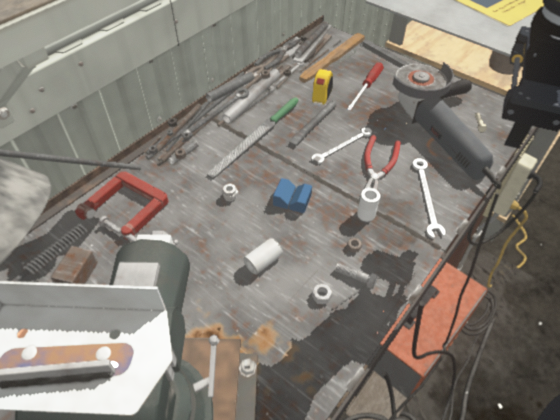

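View pics/top0.png

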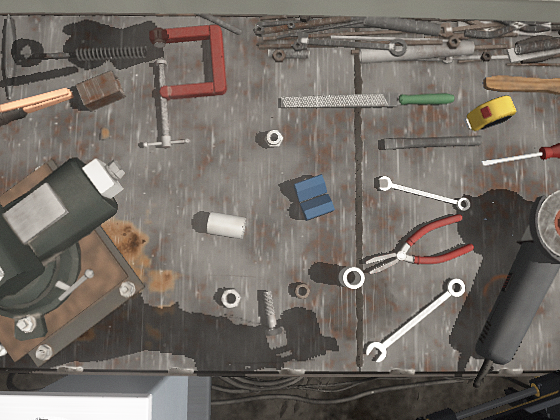

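View pics/wrist0.png

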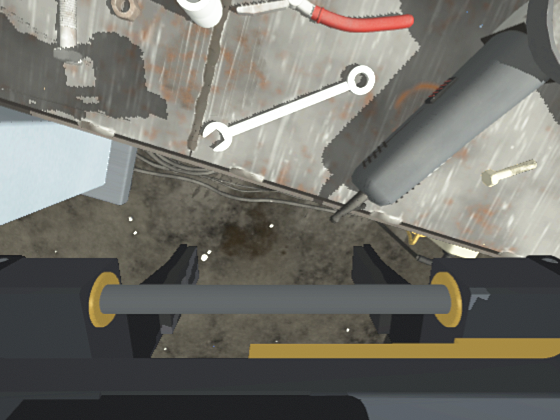

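The top view shows the bush at about (226,225), the V-block at (313,198) and the waisted bush at (352,278). The vise is at the left. I'll enlarge these areas to measure them.

```bash
cat > h.py <<'E'
import numpy as np, cv2
from scipy.spatial.transform import Rotation as R
def ray(c,uv):
    k=c["k1"]; d=np.array([(uv[0]-c["cx"])/c["fx"],(uv[1]-c["cy"])/c["fy"]]); s=d.copy()
    for _ in range(20): s=d/(1+k*(s@s))
    return np.append(s,1)
def pose(c,o=None):
    if "view" in c: return np.linalg.inv(c["view"])
    T=np.eye(4);T[:3,:3]=R.from_euler('xyz',o["tool_rot"],degrees=True).as_matrix();T[:3,3]=o["tool_pos"]
    return T@c["hand_eye"]
def onz(c,uv,z,o=None):
    P=pose(c,o); d=P[:3,:3]@ray(c,uv); t=(z-P[2,3])/d[2]; return P[:3,3]+t*d
def proj(c,p,o=None):
    q=np.linalg.inv(pose(c,o))@np.append(p,1); s=q[:2]/q[2]; s=s*(1+c["k1"]*(s@s)); return np.array([s[0]*c["fx"]+c["cx"],s[1]*c["fy"]+c["cy"]])
E
python3 - <<'E'
import cv2
a=cv2.imread("pics/top0.png"); cv2.imwrite("pics/t1.png",cv2.resize(a[165:265,190:350],None,fx=5,fy=5,interpolation=cv2.INTER_CUBIC))
a=cv2.imread("pics/scene0.png"); cv2.imwrite("pics/s1.png",cv2.resize(a[170:280,235:395],None,fx=5,fy=5,interpolation=cv2.INTER_CUBIC))
E
```

```text
(no output)
```

View pics/t1.png

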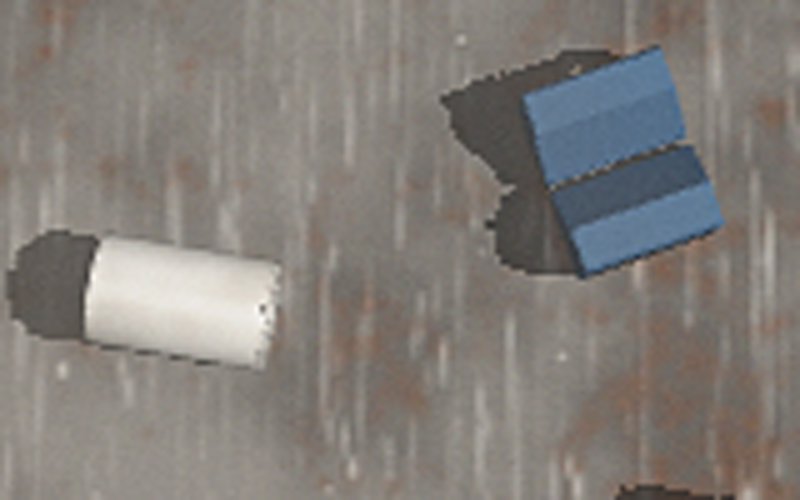

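View pics/s1.png

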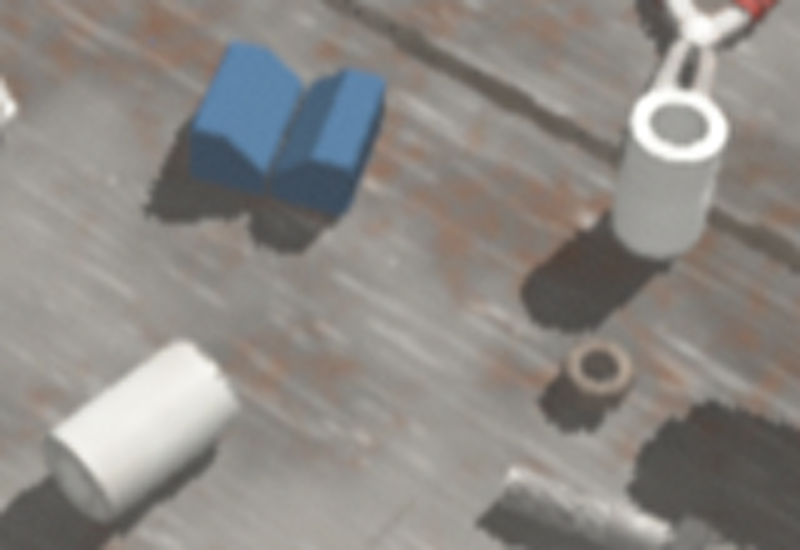

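```bash
cat > m.py <<'E'
from h import *
from cell import env,viewer
from scipy.optimize import least_squares
T=viewer.read_camera("top");S=viewer.read_camera("scene")
tc=lambda p:(p[0]/5+190-.4,p[1]/5+165-.4); sc=lambda p:(p[0]/5+235-.4,p[1]/5+170-.4)
for q in [(525,97),(660,45),(722,223),(583,277)]: print("blk",onz(T,tc(q),.03))
for q in [(100,237),(283,265),(262,368),(85,338)]: print("bush",onz(T,tc(q),.0187))
# block corner fit : order local (-x.. ) top corners
def blk(v):
    a=v[2];u=np.array([np.cos(a),np.sin(a),0]);w=np.array([-np.sin(a),np.cos(a),0]);o=np.array([v[0],v[1],.03])
    return [o+sx*.032*u+sy*.025*w for sx,sy in[(1,1),(1,-1),(-1,-1),(-1,1)]]
pt=[(525,97),(660,45),(722,223),(583,277)]
f=lambda v:np.concatenate([proj(T,p)-tc(q) for p,q in zip(blk(v),pt)])
r=least_squares(f,[.46,-.44,.35]);print("block",r.x[:2],np.degrees(r.x[2]),np.round(r.fun,1))
# scene: top visible (190,127)= +x? print predicted
print("scene blk pred",[np.round((proj(S,p)-np.array([234.6,169.6]))*5) for p in blk(r.x)])
# bush: mask from images
def mask(c):
    g=cv2.cvtColor(c["frame"],cv2.COLOR_RGB2HSV); return g
def cyl(v,n=40):
    a=v[2];w=np.array([np.cos(a),np.sin(a),0]);n_=np.array([-np.sin(a),np.cos(a),0]);o=np.array([v[0],v[1],.0187])
    t=np.linspace(0,2*np.pi,n); return np.array([o+s*.03*w+.0187*(np.cos(x)*n_+np.sin(x)*np.array([0,0,1])) for s in(-1,1) for x in t])
def hull(c,v): return cv2.convexHull(np.float32([proj(c,p) for p in cyl(v)]))
tp=[tc(p) for p in[(100,237),(190,250),(275,263),(262,368),(175,354),(87,338),(92,290)]]
sp=[sc(p) for p in[(185,340),(235,405),(108,521),(48,438),(115,388),(175,462)]]
def g(v): return np.array([cv2.pointPolygonTest(hull(T,v),p,True) for p in tp]+[cv2.pointPolygonTest(hull(S,v),p,True) for p in sp])
c0=np.mean([onz(T,p,.0187) for p in [tp[0],tp[2],tp[3],tp[5]]],0)
r2=least_squares(g,[c0[0],c0[1],np.radians(-95)],diff_step=1e-4);print("bush",r2.x[:2],np.degrees(r2.x[2]),np.round(r2.fun,1))
E
python3 m.py
```

```text
blk [ 0.50414434 -0.39959246  0.03      ]
blk [ 0.5222499  -0.44467141  0.03      ]
blk [ 0.46259752 -0.46533517  0.03      ]
blk [ 0.44415722 -0.41918573  0.03      ]
bush [ 0.45688514 -0.25787073  0.0187    ]
bush [ 0.44810575 -0.31929969  0.0187    ]
bush [ 0.41358262 -0.31287548  0.0187    ]
bush [ 0.42299219 -0.25369266  0.0187    ]
block [ 0.48328929 -0.43219231] 19.81789566670193 [-1.1 -0.5  0.1  0.2  0.7  0.6  0.2 -0.3]
scene blk pred [array([192., 123.]), array([235.,  32.]), array([392.,  72.]), array([354., 165.])]
bush [ 0.43551461 -0.28594351] -94.42828627909984 [-0.3  0.8  0.6 -0.7  0.6  0.6  1.3  1.   1.1  0.4  0.3  1.3  1.2]
```

```bash
python3 - <<'E'
from h import *
from cell import env,viewer
T=viewer.read_camera("top");S=viewer.read_camera("scene")
print("cams",pose(T)[:3,3],pose(S)[:3,3])
for uv in [(125,178),(95,155),(60,258),(145,290),(210,380),(100,375),(0,370)]:
    print(uv,[np.round(onz(T,uv,z)[:2],3) for z in(0,.1,.2,.3)])
for uv in [(185,250),(130,255),(75,250),(180,330),(155,320)]:
    print("S",uv,[np.round(onz(S,uv,z)[:2],3) for z in(0,.1,.2,.3,.5)])
E
```

```text
cams [ 0.37459867 -0.36946502  0.87962694] [0.1224672  0.05671417 0.70593769]
(125, 178) [array([ 0.516, -0.108]), array([ 0.5  , -0.138]), array([ 0.484, -0.167]), array([ 0.468, -0.197])]
(95, 155) [array([ 0.556, -0.054]), array([ 0.535, -0.09 ]), array([ 0.515, -0.126]), array([ 0.494, -0.162])]
(60, 258) [array([ 0.377, -0.003]), array([ 0.377, -0.044]), array([ 0.377, -0.086]), array([ 0.376, -0.128])]
(145, 290) [array([ 0.325, -0.15 ]), array([ 0.331, -0.175]), array([ 0.337, -0.2  ]), array([ 0.342, -0.225])]
(210, 380) [array([ 0.179, -0.262]), array([ 0.201, -0.275]), array([ 0.223, -0.287]), array([ 0.245, -0.299])]
(100, 375) [array([ 0.184, -0.079]), array([ 0.206, -0.112]), array([ 0.228, -0.145]), array([ 0.249, -0.178])]
(0, 370) [array([0.19, 0.09]), array([0.211, 0.038]), array([ 0.232, -0.015]), array([ 0.253, -0.067])]
S (185, 250) [array([ 0.56 , -0.216]), array([ 0.498, -0.177]), array([ 0.436, -0.138]), array([ 0.374, -0.1  ]), array([ 0.25 , -0.023])]
S (130, 255) [array([ 0.628, -0.147]), array([ 0.557, -0.118]), array([ 0.485, -0.089]), array([ 0.413, -0.06 ]), array([ 0.27 , -0.003])]
S (75, 250) [array([ 0.713, -0.093]), array([ 0.629, -0.071]), array([ 0.546, -0.05 ]), array([ 0.462, -0.029]), array([0.295, 0.013])]
S (180, 330) [array([ 0.454, -0.103]), array([ 0.407, -0.08 ]), array([ 0.36 , -0.058]), array([ 0.313, -0.035]), array([0.219, 0.01 ])]
S (155, 320) [array([ 0.498, -0.09 ]), array([ 0.445, -0.069]), array([ 0.392, -0.048]), array([ 0.339, -0.028]), array([0.232, 0.014])]
```

```bash
python3 - <<'E'
import cv2
a=cv2.imread("pics/scene0.png"); cv2.imwrite("pics/s2.png",cv2.resize(a[140:420,0:270],None,fx=2.1,fy=2.1,interpolation=cv2.INTER_CUBIC))
E
```

```text
(no output)
```

View pics/s2.png

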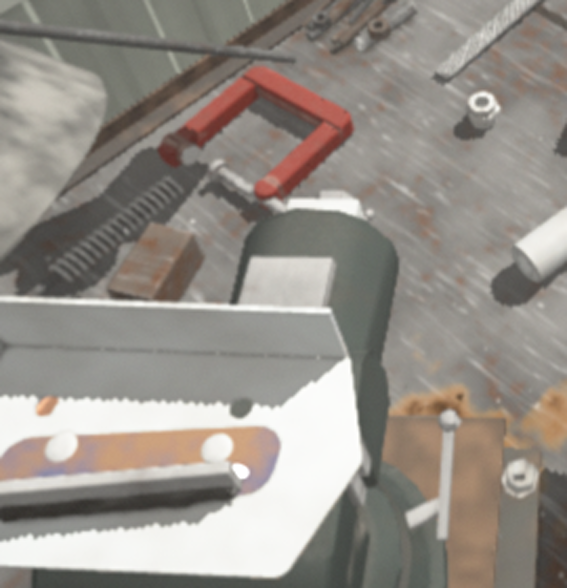

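The bush axis is at (0.4355, -0.286), pointing about 85.6°. The block is at (0.483, -0.432) with its x axis at 19.8°. To clear the block, the fingertips must sit about 6 mm below the bush axis, so TCP z is about 0.0125 for the grasp. I'll start the approach high up.

```bash
python3 -m pendant '[[-0.1,-0.14,0,0,0,-0.11],[-0.2,-0.28,0,0,0,-0.22],[-0.3,-0.42,0,0,0,-0.33],[-0.4,-0.56,0,0,0,-0.44],[-0.5,-0.7,0,0,0,-0.55],[-0.6,-0.84,0,0,0,-0.66],[-0.7,-1,0,0,0,-0.758],[-0.7,-1,0,0,0,-0.758]]' 87
python3 - <<'E'
from cell import env,viewer
import cv2
o=env.get_obs(); print(o["qpos"],o["tool_pos"],o["tool_rot"],o["force"])
c=viewer.read_camera("wrist");cv2.imwrite("pics/w2.png",c["frame"][:,:,::-1])
E
```

```text
time_s: 1.35
tool_pos: [0.2703, -0.5225, 0.2228]
tool_rot: [180.0, -0.0, -4.3]
force: [0.4, -0.5, -0.6]
grip_width: 0.0869
[ 73.58905251  11.59899399 -15.56578389  91.86129154   3.14216165
  76.94969048  53.31515317] [ 0.2703397  -0.52251032  0.22283281] [ 1.79999744e+02 -3.95852455e-02 -4.30208346e+00] [ 0.39918723 -0.45875387 -0.61566321]
```

View pics/w2.png

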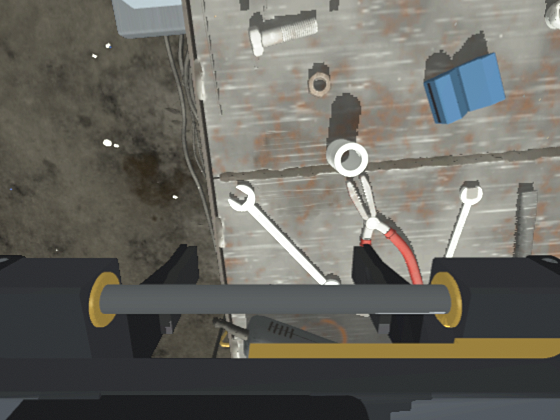

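The picture shows the waisted bush at (348,158) and the block at (465,88), with world +y pointing up. I'll carry on at height.

```bash
python3 -m pendant '[[0.14,-0.14,0,0,0,0],[0.28,-0.28,0,0,0,0],[0.42,-0.42,0,0,0,0],[0.56,-0.56,0,0,0,0],[0.7,-0.7,0,0,0,0],[0.85,-0.85,0,0,0,0],[1,-1,0,0,0,0],[1,-1,0,0,0,0]]'
python3 -m pendant '[[0.07,-0.14,0,0,0,0],[0.14,-0.28,0,0,0,0],[0.21,-0.42,0,0,0,0],[0.28,-0.56,0,0,0,0],[0.35,-0.7,0,0,0,0],[0.42,-0.85,0,0,0,0],[0.47,-1,0,0,0,0],[0.47,-1,0,0,0,0]]'
python3 - <<'E'
from cell import env,viewer
import cv2
o=env.get_obs(); print(o["qpos"],o["tool_pos"],o["tool_rot"],o["force"])
for n in("wrist","scene"):
    c=viewer.read_camera(n);cv2.imwrite(f"pics/{n}3.png",c["frame"][:,:,::-1])
E
```

```text
time_s: 2.4
tool_pos: [0.3783, -0.4295, 0.2227]
tool_rot: [-180.0, -0.0, -4.1]
force: [0.1, -0.3, -0.4]
grip_width: 0.0871
time_s: 3.4
tool_pos: [0.4316, -0.3337, 0.2227]
tool_rot: [-180.0, -0.0, -4.2]
force: [0.5, 0.2, -0.0]
grip_width: 0.0871
[ 58.57023776   7.08182907 -25.5737473   97.35700649   3.13153204
  76.26060536  28.20398492] [ 0.43160015 -0.33370507  0.22268441] [-1.79996156e+02 -1.13420348e-02 -4.21891986e+00] [ 0.5015688   0.22595013 -0.03397774]
```

View pics/wrist3.png

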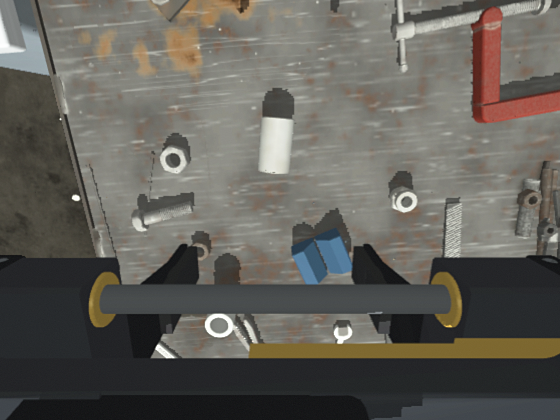

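View pics/scene3.png

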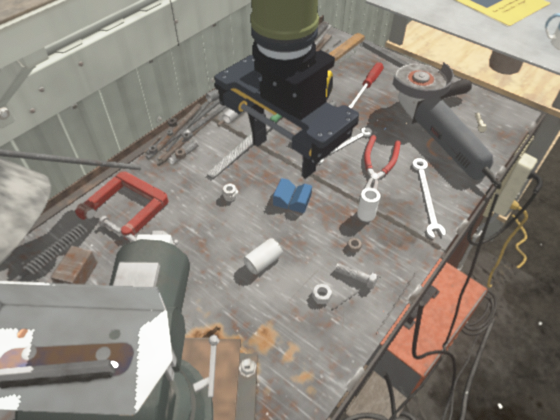

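The wrist view has the bush at (276,144) and the block at (322,257). I'll refine both from an enlargement.

```bash
python3 - <<'E'
import cv2
a=cv2.imread("pics/wrist3.png"); cv2.imwrite("pics/w3a.png",cv2.resize(a[85:185,240:310],None,fx=6,fy=6,interpolation=cv2.INTER_CUBIC))
cv2.imwrite("pics/w3b.png",cv2.resize(a[215:290,275:365],None,fx=8,fy=8,interpolation=cv2.INTER_CUBIC))
E
```

```text
(no output)
```

View pics/w3a.png

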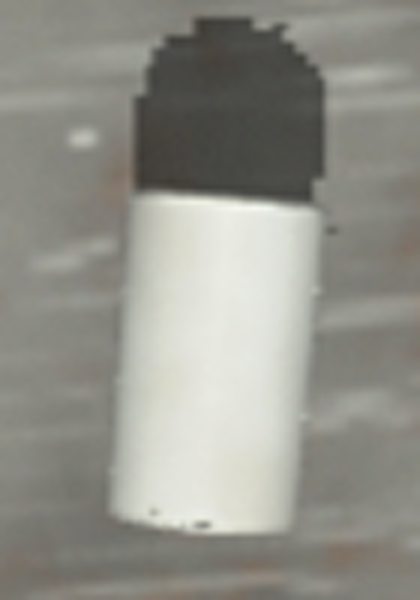

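View pics/w3b.png

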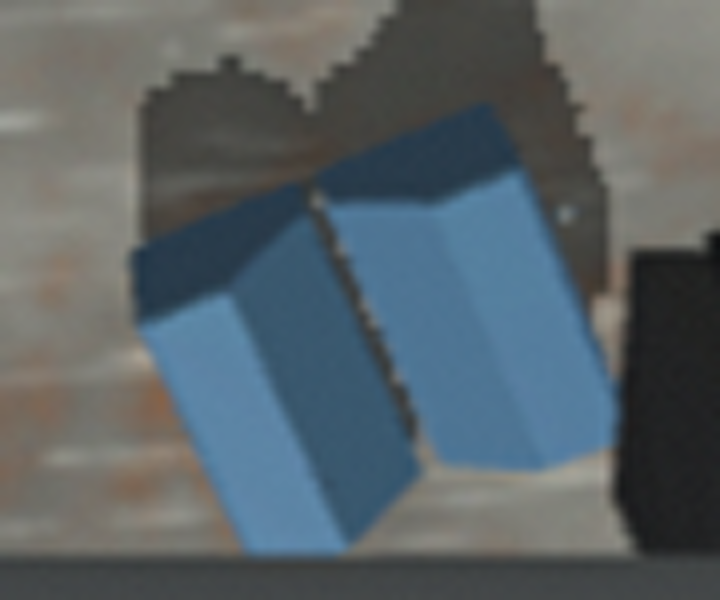

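```bash
cat > m2.py <<'E'
from h import *
from cell import env,viewer
from scipy.optimize import least_squares
o=env.get_obs();W=viewer.read_camera("wrist")
wa=lambda p:(p[0]/6+240-.4,p[1]/6+85-.4); wb=lambda p:(p[0]/8+275-.44,p[1]/8+215-.44)
L=[(143,323,-32,25,30),(523,168,32,25,30),(617,440,32,-25,30),(230,292,-16,25,30),(432,203,16,25,30),(540,470,16,-25,30),(343,550,-16,-25,30),(135,250,-32,25,0),(487,103,32,25,0)]
def f(v):
    out=[]
    for u,w,x,y,z in L:
        c,s=np.cos(v[2]),np.sin(v[2]);p=np.array([v[0]+(c*x-s*y)/1e3,v[1]+(s*x+c*y)/1e3,z/1e3])
        out.append(proj(W,p,o)-wb((u,w)))
    return np.concatenate(out)
r=least_squares(f,[.483,-.432,.346]);print("block",r.x[:2],np.degrees(r.x[2]),np.round(r.fun,1))
def cyl(v,n=60):
    a=v[2];w=np.array([np.cos(a),np.sin(a),0]);n_=np.array([-np.sin(a),np.cos(a),0]);q=np.array([v[0],v[1],.0187])
    t=np.linspace(0,2*np.pi,n); return np.array([q+s*.03*w+.0187*(np.cos(x)*n_+np.sin(x)*np.array([0,0,1])) for s in(-1,1) for x in t])
pts=[wa(p) for p in[(132,200),(120,370),(109,510),(320,215),(306,380),(291,520),(230,200),(190,528)]]
g=lambda v:np.array([cv2.pointPolygonTest(cv2.convexHull(np.float32([proj(W,p,o) for p in cyl(v)])),p,True) for p in pts])
r=least_squares(g,[.4355,-.286,np.radians(85.6)],diff_step=1e-4);print("bush",r.x[:2],np.degrees(r.x[2]),np.round(r.fun,2))
E
python3 m2.py
```

```text
block [ 0.48220818 -0.4354216 ] 19.04380663773229 [-1.3 -0.1  0.4 -0.1  2.4  0.4 -0.1 -1.  -0.7  0.4 -0.1  1.2  0.6  0.3
 -1.4 -0.6  0.2 -0.4]
bush [ 0.43413942 -0.28907606] 80.0498151326096 [0.88 1.2  0.48 1.28 0.55 0.46 0.89 0.47]
```

The two views agree on the block relative to the bush to within 0.5 mm: (0.048, -0.146). The raw edge slopes in both pictures put the bush axis at about 81°, so my first fit of 85.6° was poor. I'll move over the bush with yaw -9.3° and come down partway.

```bash
python3 -m pendant '[[0,-0.12,0,0,0,0.02],[0,-0.24,0,0,0,0.04],[0,-0.36,0,0,0,0.057],[0,-0.46,0.2,0,0,0.057],[0,-0.46,0.4,0,0,0.057],[0,-0.46,0.6,0,0,0.057],[0,-0.46,0.8,0,0,0.057],[0,-0.46,0.8,0,0,0.057]]' 75 25
python3 - <<'E'
from cell import env,viewer
import cv2
o=env.get_obs(); print(o["qpos"],o["tool_pos"],o["tool_rot"],o["force"])
for n in("wrist","scene"):
    c=viewer.read_camera(n);cv2.imwrite(f"pics/{n}4.png",c["frame"][:,:,::-1])
E
```

```text
time_s: 4.55
tool_pos: [0.4327, -0.2896, 0.1411]
tool_rot: [-179.9, 0.2, -9.6]
force: [0.6, -0.5, 0.9]
grip_width: 0.0748
[ 56.12422733   7.73140703 -27.02691641 106.41078157   3.79261107
  66.93010507  18.22834026] [ 0.43274473 -0.28963732  0.14108456] [-1.79920664e+02  1.74369397e-01 -9.58041902e+00] [ 0.55655515 -0.48536107  0.94795839]
```

View pics/wrist4.png

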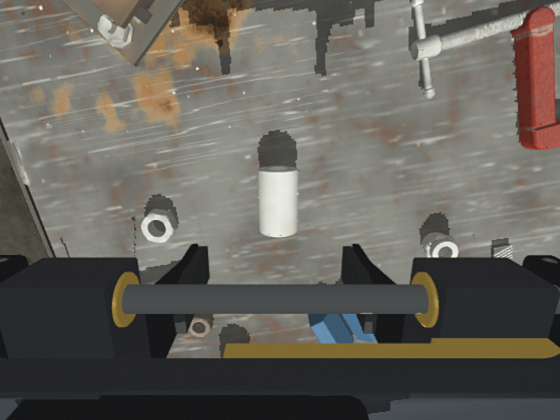

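View pics/scene4.png

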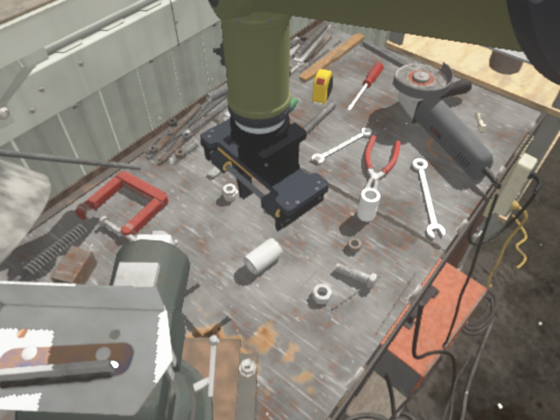

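The bush is upright in the picture, from columns 259 to 298 and rows 168 to 236, so its axis matches the tool. I'll fit the remaining offset.

```bash
python3 - <<'E'
import cv2
a=cv2.imread("pics/wrist4.png"); cv2.imwrite("pics/w4a.png",cv2.resize(a[150:250,230:330],None,fx=6,fy=6,interpolation=cv2.INTER_CUBIC))
E
cat > m3.py <<'E'
from h import *
from cell import env,viewer
from scipy.optimize import least_squares
o=env.get_obs();W=viewer.read_camera("wrist")
f=cv2.imread("pics/wrist4.png");m=((f.min(2)>150)*255).astype('u1');m[:150]=0;m[245:]=0;m[:,:240]=0;m[:,320:]=0
n,l,s,c=cv2.connectedComponentsWithStats(m);i=1+np.argmax(s[1:,4]);print(s[i],c[i])
cn=max(cv2.findContours(((l==i)*255).astype('u1'),0,1)[0],key=len)[:,0].astype(float)
def cyl(v,n=60):
    a=v[2];w=np.array([np.cos(a),np.sin(a),0]);n_=np.array([-np.sin(a),np.cos(a),0]);q=np.array([v[0],v[1],.0187])
    t=np.linspace(0,2*np.pi,n); return np.array([q+s*.03*w+.0187*(np.cos(x)*n_+np.sin(x)*np.array([0,0,1])) for s in(-1,1) for x in t])
g=lambda v:np.array([cv2.pointPolygonTest(cv2.convexHull(np.float32([proj(W,p,o) for p in cyl(v)])),tuple(p),True)-.5 for p in cn])
r=least_squares(g,[.4345,-.288,np.radians(81)],diff_step=1e-4,loss='soft_l1');print("bush",r.x[:2],np.degrees(r.x[2]),np.abs(r.fun).mean())
d=np.append(r.x[:2],0)-np.append(o["tool_pos"][:2],0);Rm=R.from_euler('xyz',o["tool_rot"],degrees=True).as_matrix();print("tool shift",Rm.T@d,o["tool_pos"])
E
python3 m3.py
```

```text
[ 258  171   41   67 2436] [278.00205255 202.94663383]
bush [ 0.43685354 -0.29221145] 80.73285757562353 1.6113024958721123
tool shift [2.93387484e-03 1.62275195e-03 1.43590555e-06] [ 0.43422976 -0.29012418  0.14304716]
```

View pics/w4a.png

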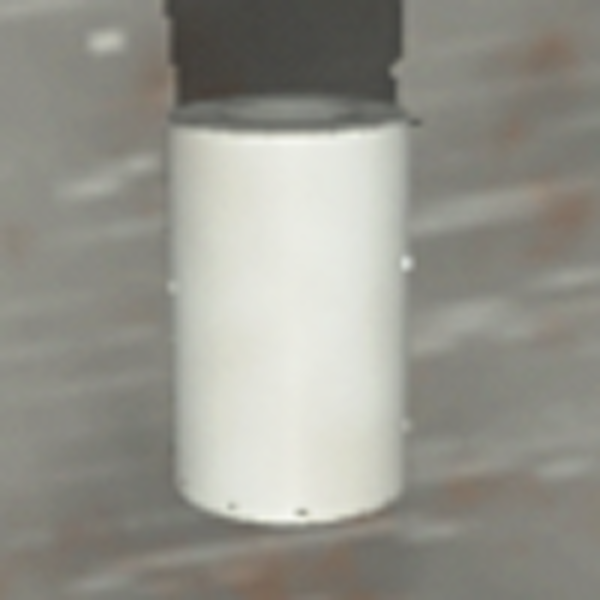

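```bash
python3 -m pendant '[[0.02,0,0.05,0,0,0],[0.02,0,0.2,0,0,0],[0.02,0,0.35,0,0,0],[0.02,0,0.5,0,0,0],[0.02,0,0.65,0,0,0],[0.02,0,0.8,0,0,0],[0.02,0,0.9,0,0,0],[0.02,0,0.9,0,0,0]]' 70 25
python3 - <<'E'
from cell import env,viewer
import cv2
for n in("wrist","scene"):
    o=env.get_obs(); print(o["tool_pos"],o["tool_rot"],o["force"])
    c=viewer.read_camera(n);cv2.imwrite(f"pics/{n}5.png",c["frame"][:,:,::-1])
E
```

```text
time_s: 5.7
tool_pos: [0.4357, -0.2895, 0.0516]
tool_rot: [-180.0, 0.1, -9.5]
force: [-0.1, -0.1, 0.7]
grip_width: 0.07
[ 0.43569026 -0.28946409  0.05163502] [-1.79952465e+02  8.08837930e-02 -9.50041262e+00] [-0.0698502  -0.09070136  0.65172299]
[ 0.43617069 -0.28974125  0.0523259 ] [-1.79987448e+02  1.93851361e-02 -9.49708780e+00] [ 0.12500946  0.20077202 -0.59155982]
```

View pics/wrist5.png

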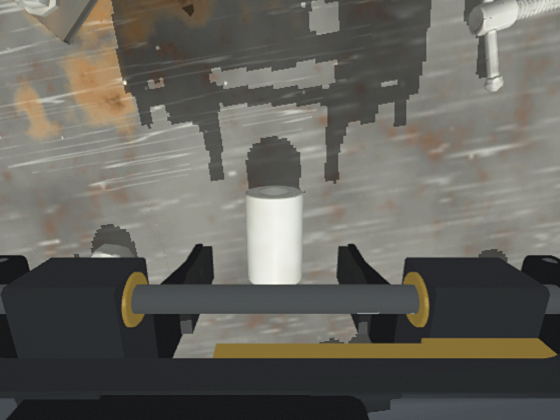

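View pics/scene5.png

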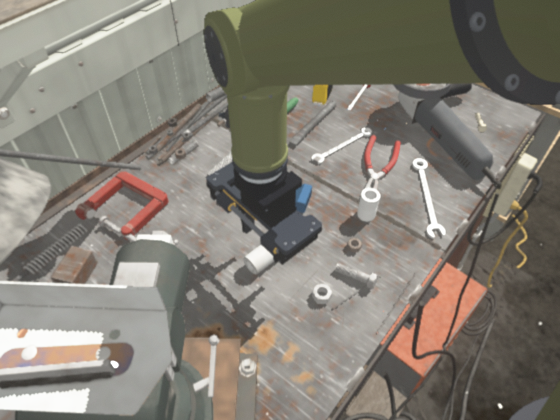

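The bush (centre column 274) lies midway between the fingers (about 212 and 338). I'll lower 40 mm and let it settle, then close gently.

```bash
python3 -m pendant '[[0,0,0.07,0,0,0],[0,0,0.14,0,0,0],[0,0,0.21,0,0,0],[0,0,0.28,0,0,0],[0,0,0.34,0,0,0],[0,0,0.395,0,0,0],[0,0,0.395,0,0,0],[0,0,0.395,0,0,0]]'
python3 -m pendant '[[0,0,0,0,0,0],[0,0,0,0,0,0],[0,0,0,0,0,0],[0,0,0,0,0,0],[0,0,0,0,0,0],[0,0,0,0,0,0],[0,0,0,0,0,0],[0,0,0,0,0,0]]' 30 25
python3 - <<'E'
from cell import env,viewer
import cv2
for n in("wrist","scene"):
    o=env.get_obs(); print(o["tool_pos"],o["tool_rot"],o["force"],o["grip_width"])
    c=viewer.read_camera(n);cv2.imwrite(f"pics/{n}6.png",c["frame"][:,:,::-1])
E
```

```text
time_s: 6.8
tool_pos: [0.4364, -0.2899, 0.0132]
tool_rot: [180.0, -0.0, -9.5]
force: [-0.1, -0.0, -0.3]
grip_width: 0.07
time_s: 7.8
tool_pos: [0.436, -0.2898, 0.013]
tool_rot: [180.0, 0.0, -9.5]
force: [-1.0, 0.6, 1.5]
grip_width: 0.0367
[ 0.43601713 -0.28980569  0.0130213 ] [ 1.79997067e+02  2.13100711e-02 -9.50584232e+00] [-0.95986415  0.56123745  1.45492576] 0.03666677024631811
[ 0.43604931 -0.28981921  0.01305179] [ 1.79995331e+02  1.79201272e-02 -9.50677579e+00] [-1.5976435   1.19108918  1.77150037] 0.036652180209296885
```

View pics/wrist6.png

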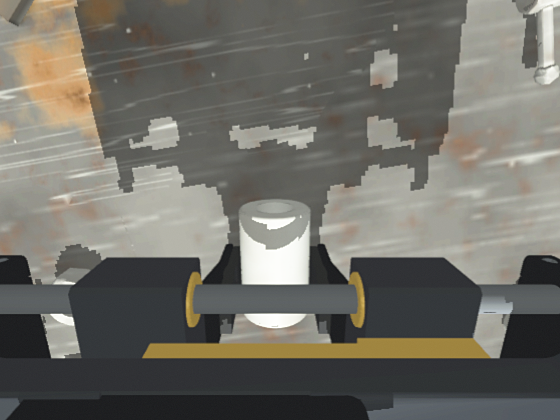

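Grip width is 36.7 mm, so it's held. I'll check where the bush sits along its axis relative to the TCP, then lift.

```bash
python3 - <<'E'
from h import *
from cell import env,viewer
W=viewer.read_camera("wrist");o=env.get_obs()
Rm=R.from_euler('xyz',o["tool_rot"],degrees=True).as_matrix()
for uv,z in[((275,326),.0374),((275,218),.0374),((275,200),.0)]:
    p=onz(W,uv,z,o);print(uv,p,Rm.T@(p-o["tool_pos"]))
f=cv2.imread("pics/wrist6.png");cv2.imwrite("pics/w6a.png",cv2.resize(f[190:340,210:340],None,fx=4,fy=4,interpolation=cv2.INTER_CUBIC))
E
python3 -m pendant '[[0,0,-0.03,0,0,0],[0,0,-0.1,0,0,0],[0,0,-0.2,0,0,0],[0,0,-0.3,0,0,0],[0,0,-0.45,0,0,0],[0,0,-0.6,0,0,0],[0,0,-0.7,0,0,0],[0,0,-0.7,0,0,0]]'
```

```text
(275, 326) [ 0.43178602 -0.31469069  0.0374    ] [-8.79367731e-05  2.52070988e-02 -2.43634537e-02]
(275, 218) [ 0.44132265 -0.25749476  0.0374    ] [-0.00013064 -0.03277842 -0.02436819]
(275, 200) [ 0.44114924 -0.25877894  0.        ] [-7.72239941e-05 -3.14862987e-02  1.30318958e-02]
time_s: 8.95
tool_pos: [0.4368, -0.2903, 0.0842]
tool_rot: [179.9, -0.1, -9.5]
force: [-0.1, -0.2, -1.5]
grip_width: 0.037
```

View pics/w6a.png

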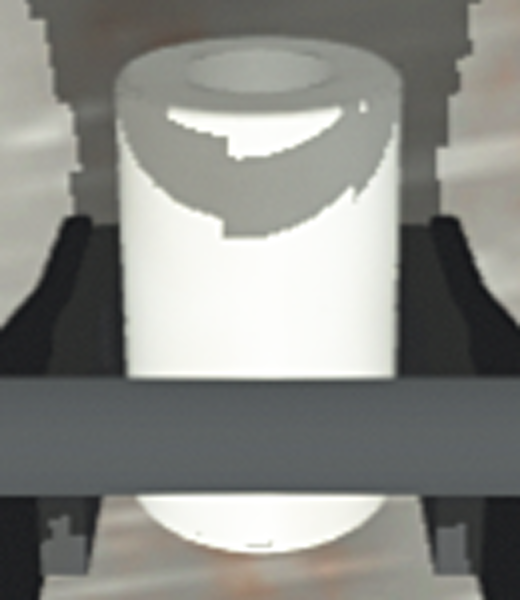

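The bush centre lies about 3 mm towards tool -y from the TCP. I'll swing to the block while turning 28.9°.

```bash
python3 -m pendant '[[0.1,0.14,0,0,0,-0.05],[0.2,0.28,0,0,0,-0.1],[0.3,0.42,0,0,0,-0.15],[0.4,0.56,0,0,0,-0.2],[0.5,0.7,0,0,0,-0.25],[0.6,0.85,0,0,0,-0.3],[0.708,1,0,0,0,-0.321],[0.708,1,0,0,0,-0.321]]'
python3 - <<'E'
from cell import env,viewer
import cv2
for n in("wrist","scene","top"):
    o=env.get_obs(); print(o["tool_pos"],o["tool_rot"],o["force"],o["grip_width"])
    c=viewer.read_camera(n);cv2.imwrite(f"pics/{n}7.png",c["frame"][:,:,::-1])
E
```

```text
time_s: 9.95
tool_pos: [0.489, -0.4011, 0.082]
tool_rot: [-179.9, 0.0, 19.3]
force: [-0.5, 0.4, -2.1]
grip_width: 0.0367
[ 0.48900136 -0.40111377  0.08200077] [-1.79940787e+02  3.28663134e-02  1.92705962e+01] [-0.54497549  0.36641519 -2.12304638] 0.0367021892617024
[ 0.48894875 -0.39986364  0.08203872] [-1.79891336e+02  3.68726873e-02  1.93135892e+01] [ 0.2297546  -0.07483553 -2.68503491] 0.0369591081244797
[ 0.48899233 -0.39918724  0.0822064 ] [-1.79887102e+02  3.86625035e-02  1.93617674e+01] [-0.41289513 -0.05120543 -3.21475295] 0.03701122958194156
```

View pics/wrist7.png

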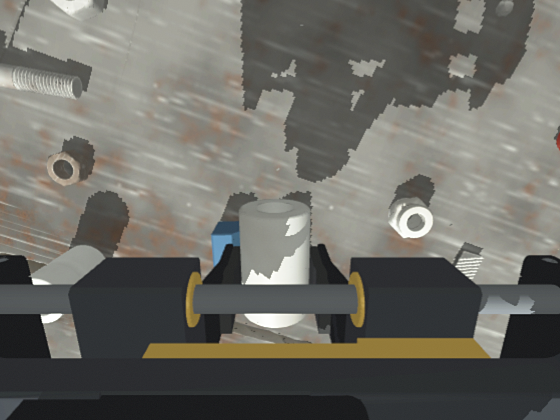

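View pics/scene7.png

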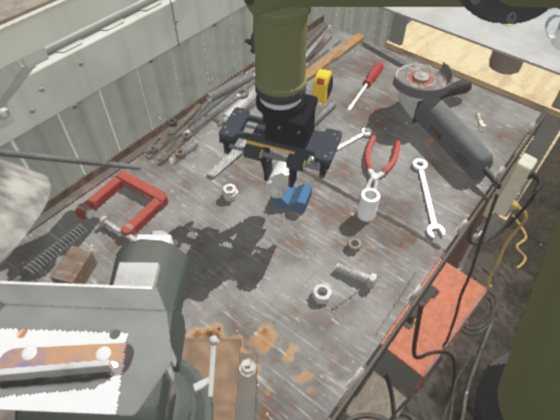

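The wrist view shows the block's left shoulder at column 213 with the bush further right, as expected. I'll shift sideways and along to bring it over the block.

```bash
python3 -m pendant '[[-0.03,0.06,0,0,0,0],[-0.06,0.12,0,0,0,0],[-0.1,0.18,0,0,0,0],[-0.13,0.24,0,0,0,0],[-0.15,0.3,0,0,0,0],[-0.17,0.34,0,0,0,0],[-0.17,0.34,0,0,0,0],[-0.17,0.34,0,0,0,0]]'
python3 - <<'E'
from cell import env,viewer
import cv2
for n in("wrist","scene","top"):
    o=env.get_obs(); print(o["tool_pos"],o["tool_rot"],o["force"],o["grip_width"])
    c=viewer.read_camera(n);cv2.imwrite(f"pics/{n}8.png",c["frame"][:,:,::-1])
f=cv2.imread("pics/wrist8.png");cv2.imwrite("pics/w8a.png",cv2.resize(f[170:350,190:360],None,fx=4,fy=4)[:600])
f=cv2.imread("pics/scene8.png");cv2.imwrite("pics/s8a.png",cv2.resize(f[150:250,240:360],None,fx=6,fy=6))
E
```

```text
time_s: 11.1
tool_pos: [0.4849, -0.4375, 0.083]
tool_rot: [-180.0, -0.0, 19.4]
force: [0.0, 0.8, -2.0]
grip_width: 0.0367
[ 0.48489933 -0.43749141  0.08299749] [-1.79983797e+02 -2.82252678e-03  1.94101817e+01] [ 0.02995552  0.77950912 -1.99631825] 0.036690356796587706
[ 0.48490859 -0.43742912  0.08303551] [-1.79986133e+02 -3.71025165e-03  1.94124803e+01] [-0.29347519 -0.9204699  -1.90445307] 0.03661162682774033
[ 0.48494447 -0.43742946  0.08305913] [-1.79993242e+02 -1.22055024e-03  1.94207585e+01] [-0.29430931 -0.22553622 -1.9335037 ] 0.03673972975551668
```

View pics/w8a.png

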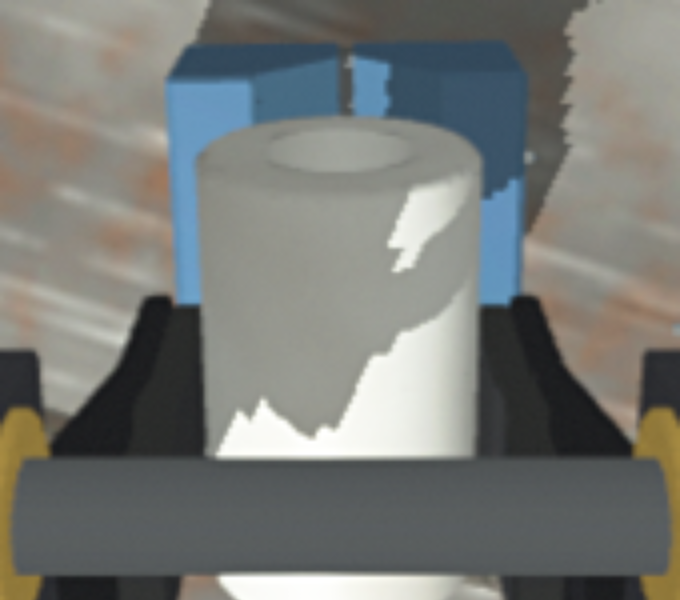

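View pics/s8a.png

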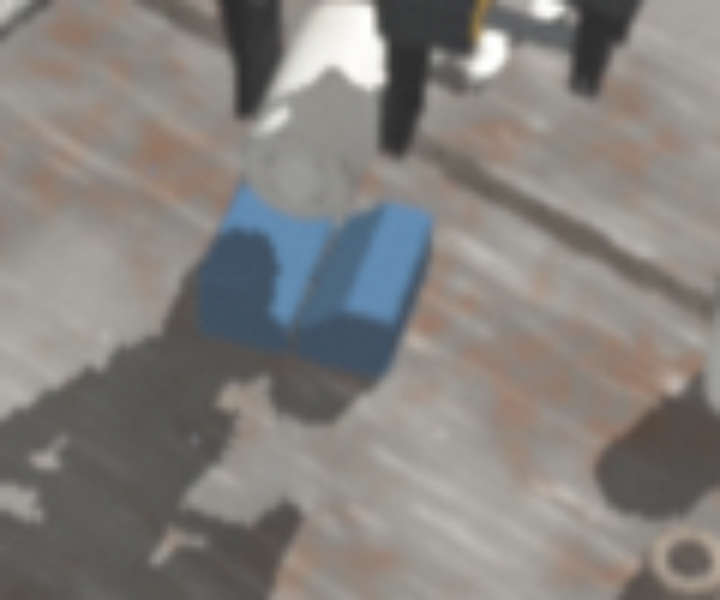

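View pics/top8.png

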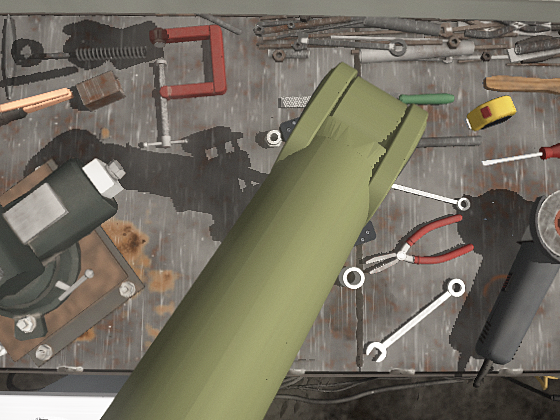

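The block's top corners are at crop (168,82) and (527,78), symmetric about the bush. I'll compute the remaining offset.

```bash
cat > m4.py <<'E'
from h import *
from cell import env,viewer
from scipy.optimize import least_squares
o=env.get_obs();W=viewer.read_camera("wrist")
wb=lambda p:(p[0]/4+190-.38,p[1]/4+170-.38)
L=[(168,82,-32,25,30),(527,78,32,25,30),(188,47,-32,25,0),(508,42,32,25,0),(252,84,-16,25,30),(441,75,16,25,30),(345,50,0,25,2)][:6]
def f(v):
    out=[]
    for u,w,x,y,z in L:
        c,s=np.cos(v[2]),np.sin(v[2]);p=np.array([v[0]+(c*x-s*y)/1e3,v[1]+(s*x+c*y)/1e3,z/1e3])
        out.append(proj(W,p,o)-wb((u,w)))
    return np.concatenate(out)
r=least_squares(f,[.483,-.432,.346]);print("block",r.x[:2],np.degrees(r.x[2]),np.round(r.fun,1))
Rm=R.from_euler('xyz',o["tool_rot"],degrees=True).as_matrix()
print("block centre in tool",Rm.T@(np.append(r.x[:2],0)-o["tool_pos"]))
za=o["tool_pos"][2]+.0057
for q in [(340,190),(340,118),(340,632)]:
    for z in(za+.0187,za-.0187): print(q,z,Rm.T@(onz(W,wb(q),z,o)-o["tool_pos"]))
E
python3 m4.py
```

```text
block [ 0.48461012 -0.43355311] 20.471808526457895 [-0.9  0.1  1.  -0.5 -0.9  0.4  0.2  0.2  1.  -0.8 -0.4  0.7]
block centre in tool [ 0.00097805 -0.00378406  0.08308015]
(340, 190) 0.1074798097185492 [-0.0007941  -0.03345294 -0.02439735]
(340, 190) 0.07007980971854919 [-0.00078745 -0.02141236  0.01300169]
(340, 118) 0.1074798097185492 [-0.00079744 -0.04196522 -0.02439667]
(340, 118) 0.07007980971854919 [-0.0007917  -0.03224215  0.01300255]
(340, 632) 0.1074798097185492 [-0.00077075  0.0259329  -0.0244021 ]
(340, 632) 0.07007980971854919 [-0.00075776  0.05414164  0.01299564]
```

Moving 1.5 mm in tool +x and turning 0.4° will line it up. I'll lower 43 mm first, then creep down.

```bash
python3 -m pendant '[[0.015,0,0.05,0,0,-0.005],[0.015,0,0.12,0,0,-0.005],[0.015,0,0.2,0,0,-0.005],[0.015,0,0.28,0,0,-0.005],[0.015,0,0.36,0,0,-0.005],[0.015,0,0.43,0,0,-0.005],[0.015,0,0.43,0,0,-0.005],[0.015,0,0.43,0,0,-0.005]]'
python3 - <<'E'
from cell import env,viewer
import cv2
for n in("wrist","scene"):
    o=env.get_obs(); print(o["tool_pos"],o["tool_rot"],o["force"],o["grip_width"])
    c=viewer.read_camera(n);cv2.imwrite(f"pics/{n}9.png",c["frame"][:,:,::-1])
f=cv2.imread("pics/wrist9.png");cv2.imwrite("pics/w9a.png",cv2.resize(f[190:340,200:350],None,fx=4,fy=4))
f=cv2.imread("pics/scene9.png");cv2.imwrite("pics/s9a.png",cv2.resize(f[150:250,240:360],None,fx=6,fy=6))
E
```

```text
time_s: 12.3
tool_pos: [0.4864, -0.4375, 0.0403]
tool_rot: [180.0, -0.0, 19.8]
force: [-0.1, -0.2, -2.6]
grip_width: 0.037
[ 0.4863757  -0.43748174  0.04027299] [ 1.79974794e+02 -1.05788738e-02  1.98411666e+01] [-0.06335623 -0.18896124 -2.62866893] 0.03699363861269062
[ 0.48645593 -0.43756985  0.04046616] [ 1.79958026e+02 -1.64990670e-02  1.98385102e+01] [ 0.11684711 -0.06728045 -1.60966807] 0.03655507979498966
```

View pics/w9a.png

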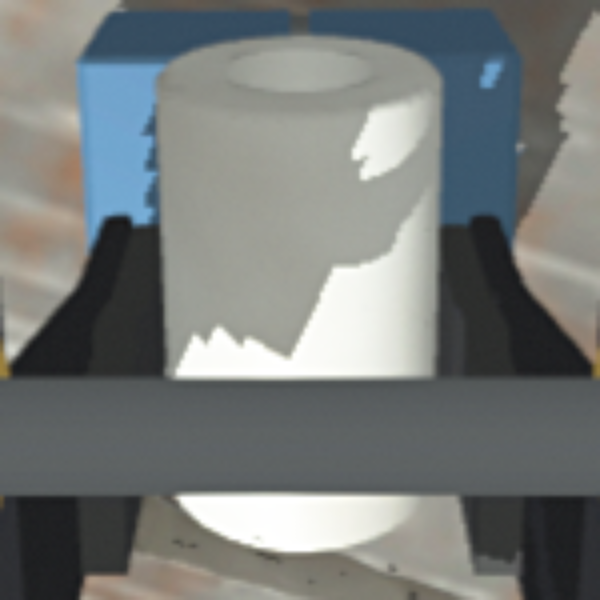

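View pics/s9a.png

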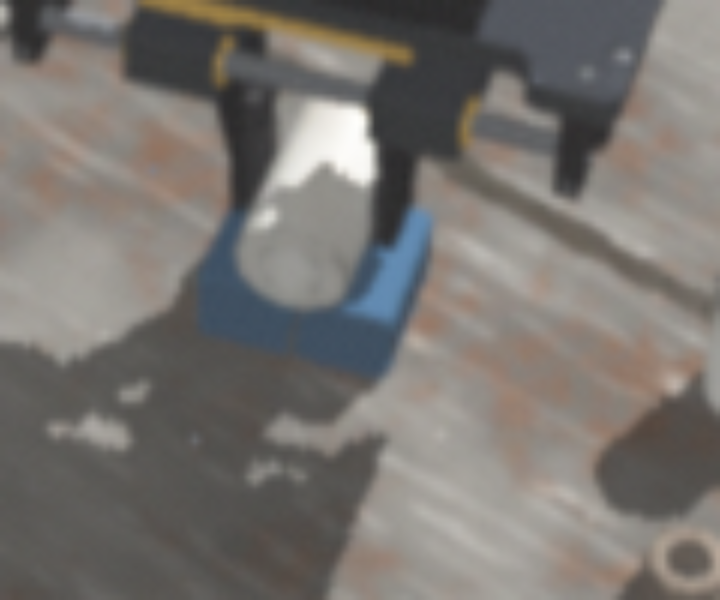

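The bush (centre column 299) is over the groove line and the block (79 to 520). I'll creep down until contact shows on the force reading.

```bash
python3 -m pendant '[[0,0,0.01,0,0,0],[0,0,0.02,0,0,0],[0,0,0.03,0,0,0],[0,0,0.04,0,0,0],[0,0,0.05,0,0,0],[0,0,0.055,0,0,0],[0,0,0.055,0,0,0],[0,0,0.055,0,0,0]]'
```

```text
time_s: 13.4
tool_pos: [0.4862, -0.4374, 0.0346]
tool_rot: [180.0, 0.0, 19.8]
force: [0.1, 0.8, -2.4]
grip_width: 0.0367
```

```bash
python3 -m pendant '[[0,0,0.003,0,0,0],[0,0,0.006,0,0,0],[0,0,0.009,0,0,0],[0,0,0.012,0,0,0],[0,0,0.012,0,0,0],[0,0,0.012,0,0,0],[0,0,0.012,0,0,0],[0,0,0.012,0,0,0]]'
```

```text
time_s: 14.4
tool_pos: [0.4864, -0.4374, 0.0341]
tool_rot: [180.0, -0.0, 19.8]
force: [-2.7, 1.7, 5.8]
grip_width: 0.0364
```

Contact is at z 0.0341, where 0.0343 was expected, with an 8 N rise. A slight sideways push remains, so I'll shift 0.5 mm to relieve it and then look.

```bash
python3 -m pendant '[[-0.003,0,0.003,0,0,0],[-0.005,0,0.003,0,0,0],[-0.005,0,0.003,0,0,0],[-0.005,0,0.003,0,0,0],[-0.005,0,0.003,0,0,0],[-0.005,0,0.003,0,0,0],[-0.005,0,0.003,0,0,0],[-0.005,0,0.003,0,0,0]]'
python3 - <<'E'
from cell import env,viewer
import cv2
for n in("wrist","scene"):
    o=env.get_obs(); print(o["tool_pos"],o["tool_rot"],o["force"],o["wrist_torque"],o["grip_width"])
    c=viewer.read_camera(n);cv2.imwrite(f"pics/{n}10.png",c["frame"][:,:,::-1])
f=cv2.imread("pics/wrist10.png");a=cv2.resize(f[190:340,200:330],None,fx=3,fy=3)
g=cv2.imread("pics/scene10.png");b=cv2.resize(g[160:235,250:350],None,fx=4,fy=6)
cv2.imwrite("pics/x10.png",cv2.hconcat([a,b]))
E
```

```text
time_s: 15.4
tool_pos: [0.4863, -0.4374, 0.034]
tool_rot: [180.0, -0.0, 19.8]
force: [-1.2, 2.0, 7.0]
grip_width: 0.0367
[ 0.48634113 -0.43743085  0.03404913] [ 1.79958672e+02 -4.11132274e-02  1.98451419e+01] [-1.18215438  2.02464858  7.0240328 ] [ 0.50039062  0.2306166  -0.03974481] 0.036659344502110565
[ 0.48638166 -0.43740218  0.03406682] [ 1.79956881e+02 -4.27342763e-02  1.98487840e+01] [-0.26476171  2.15994721  6.85050761] [0.51950052 0.26345052 0.02665738] 0.036688512468963784
```

View pics/x10.png

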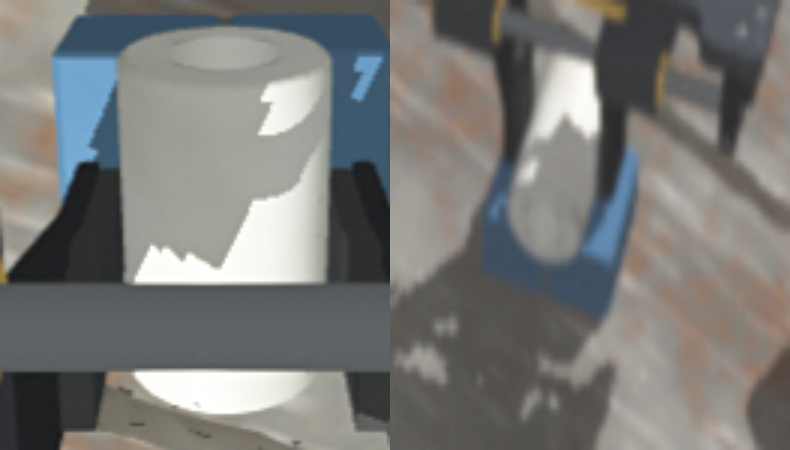

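It's seated in the V and centred in both views. I'll ease the grip open, then back straight up.

```bash
python3 -m pendant '[[0,0,0,0,0,0],[0,0,0,0,0,0],[0,0,0,0,0,0],[0,0,0,0,0,0],[0,0,0,0,0,0],[0,0,0,0,0,0],[0,0,0,0,0,0],[0,0,0,0,0,0]]' 42 10
python3 -m pendant '[[0,0,-0.01,0,0,0],[0,0,-0.01,0,0,0],[0,0,-0.01,0,0,0],[0,0,-0.01,0,0,0],[0,0,-0.01,0,0,0],[0,0,-0.01,0,0,0],[0,0,-0.01,0,0,0],[0,0,-0.01,0,0,0]]' 65
python3 - <<'E'
from cell import env,viewer
import cv2
for n in("wrist","scene"):
    o=env.get_obs(); print(o["tool_pos"],o["force"],o["grip_width"])
    c=viewer.read_camera(n);cv2.imwrite(f"pics/{n}11.png",c["frame"][:,:,::-1])
f=cv2.imread("pics/wrist11.png");a=cv2.resize(f[190:340,200:330],None,fx=3,fy=3)
g=cv2.imread("pics/scene11.png");b=cv2.resize(g[160:235,250:350],None,fx=4,fy=6)
cv2.imwrite("pics/x11.png",cv2.hconcat([a,b]))
E
```

```text
time_s: 16.5
tool_pos: [0.4857, -0.4375, 0.0331]
tool_rot: [180.0, 0.0, 19.8]
force: [0.5, -0.1, 0.6]
grip_width: 0.0421
time_s: 17.5
tool_pos: [0.4857, -0.4375, 0.034]
tool_rot: [180.0, 0.0, 19.8]
force: [0.3, -0.3, -0.2]
grip_width: 0.0651
[ 0.48571869 -0.43749152  0.0340462 ] [ 0.26554077 -0.34827976 -0.1519558 ] 0.0650776230945321
[ 0.48573782 -0.43753077  0.03407978] [ 1.15009838  0.32358111 -0.69410783] 0.06484653196383071
```

View pics/x11.png

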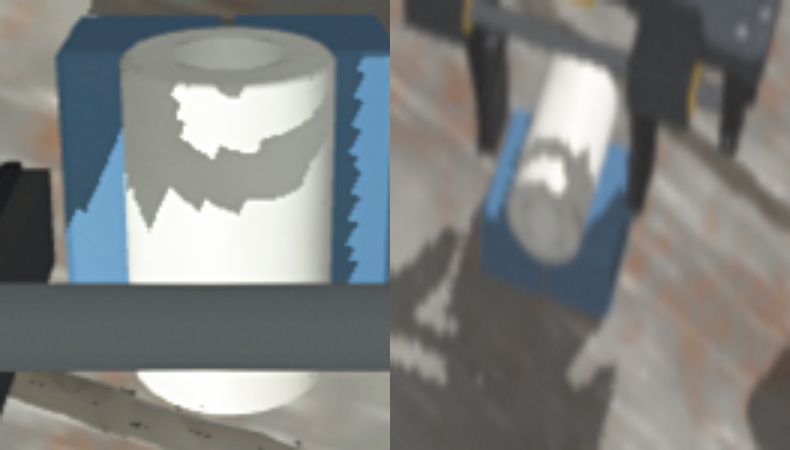

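The bush stayed in the groove with the fingers free on both sides. I'll retreat up, then towards -y so the top camera can see it.

```bash
python3 -m pendant '[[0,0,-0.08,0,0,0],[0,0,-0.2,0,0,0],[0,0,-0.35,0,0,0],[0,0,-0.5,0,0,0],[0,0,-0.65,0,0,0],[0,0,-0.8,0,0,0],[0,0,-1,0,0,0],[0,0,-1,0,0,0]]'
python3 -m pendant '[[-0.1,0.15,0,0,0,0],[-0.2,0.3,0,0,0,0],[-0.3,0.45,0,0,0,0],[-0.4,0.6,0,0,0,0],[-0.5,0.75,0,0,0,0],[-0.6,0.9,0,0,0,0],[-0.7,1,0,0,0,0],[-0.7,1,0,0,0,0]]'
python3 -m pendant '[[-0.1,0.15,0,0,0,0],[-0.2,0.3,0,0,0,0],[-0.3,0.45,0,0,0,0],[-0.4,0.6,0,0,0,0],[-0.5,0.75,0,0,0,0],[-0.6,0.9,0,0,0,0],[-0.7,1,0,0,0,0],[-0.7,1,0,0,0,0]]'
python3 - <<'E'
from cell import env,viewer
import cv2
for n in("wrist","scene","top"):
    o=env.get_obs(); print(o["tool_pos"],o["force"],o["qpos"])
    c=viewer.read_camera(n);cv2.imwrite(f"pics/{n}12.png",c["frame"][:,:,::-1])
f=cv2.imread("pics/top12.png");a=cv2.resize(f[150:300,270:370],None,fx=4,fy=4)
g=cv2.imread("pics/scene12.png");b=cv2.resize(g[150:250,250:350],None,fx=4,fy=6)
cv2.imwrite("pics/x12.png",cv2.hconcat([a,b]))
E
```

```text
time_s: 18.6
tool_pos: [0.4869, -0.4384, 0.1366]
tool_rot: [179.8, -0.1, 19.8]
force: [0.6, -0.1, 0.3]
grip_width: 0.0646
time_s: 19.6
tool_pos: [0.4525, -0.5569, 0.1338]
tool_rot: [180.0, 0.0, 19.7]
force: [0.1, 0.3, 0.1]
grip_width: 0.0649
time_s: 20.6
tool_pos: [0.4201, -0.6748, 0.1335]
tool_rot: [-180.0, 0.1, 19.7]
force: [-0.0, -0.6, 0.8]
grip_width: 0.0652
[ 0.42013202 -0.67477265  0.13350389] [-0.03563653 -0.64071563  0.79719135] [ 68.51388686  40.68332275 -21.83355357  62.94023794  14.36141546
  78.8503306   68.46232448]
[ 0.42125489 -0.67357922  0.13371721] [0.37480415 0.83551089 0.13501698] [ 68.47049942  40.63671989 -21.89184412  63.00227841  14.32480756
  78.84489929  68.44775934]
[ 0.42207895 -0.67277236  0.13388597] [-0.5504386  -0.70836045 -0.56090099] [ 68.43537946  40.60595587 -21.93451527  63.04087006  14.30962136
  78.84116173  68.44341055]
```

View pics/x12.png

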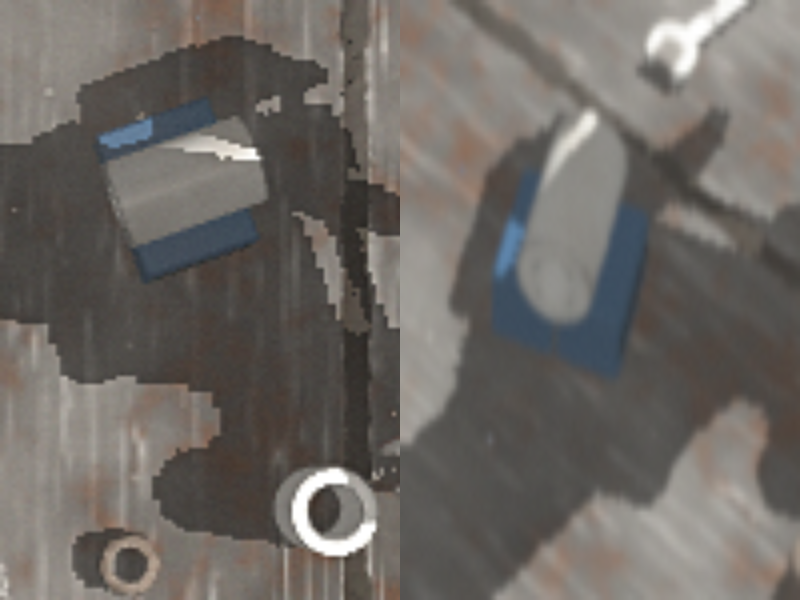

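View pics/wrist12.png

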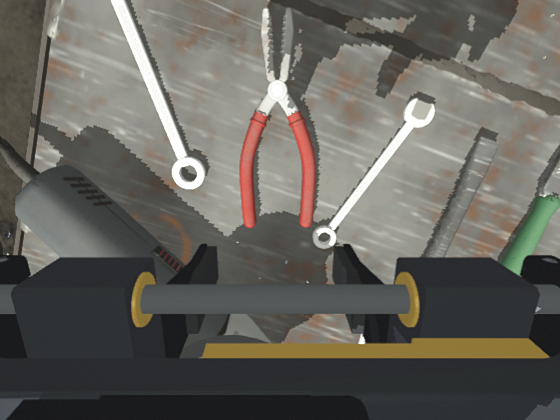

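The top view shows the bush lying along the groove with even shoulders either side, and the waisted bush unmoved at (352,278). I'll lift clear of the tools below, check the seat numerically, and then hand in.

```bash
python3 -m pendant '[[0,0,-0.1,0,0,0],[0,0,-0.2,0,0,0],[0,0,-0.3,0,0,0],[0,0,-0.4,0,0,0],[0,0,-0.5,0,0,0],[0,0,-0.6,0,0,0],[0,0,-0.6,0,0,0],[0,0,-0.6,0,0,0]]'
python3 - <<'E'
from h import *
from cell import viewer
T=viewer.read_camera("top");tc=lambda p:(p[0]/4+270-.4,p[1]/4+150-.4)
f=T["frame"][:,:,::-1].copy();cv2.imwrite("pics/top13.png",f)
old=cv2.imread("pics/top0.png");print("waist diff",np.abs(f[262:295,338:366].astype(int)-old[262:295,338:366]).mean())
c=np.array([.4833,-.4322,.04]);a=np.radians(19.8);u=np.array([np.cos(a),np.sin(a),0]);w=np.array([-np.sin(a),np.cos(a),0])
# silhouette of the seated bush predicted from the block pose (top-camera)
t=np.linspace(0,2*np.pi,60);h=cv2.convexHull(np.float32([proj(T,c+s*.03*w+.0187*(np.cos(x)*u+np.sin(x)*np.array([0,0,1]))) for s in(-1,1) for x in t]))
big=cv2.resize(f[150:250,270:370],None,fx=6,fy=6,interpolation=cv2.INTER_CUBIC)
cv2.polylines(big,[np.int32((h-[270,150]+.4)*6)],True,(0,0,255),1);cv2.imwrite("pics/ov.png",big)
E
```

```text
time_s: 21.75
tool_pos: [0.4218, -0.673, 0.1937]
tool_rot: [-180.0, 0.0, 19.8]
force: [-0.1, -0.4, -0.7]
grip_width: 0.0646
waist diff 11.246031746031745
```

View pics/ov.png

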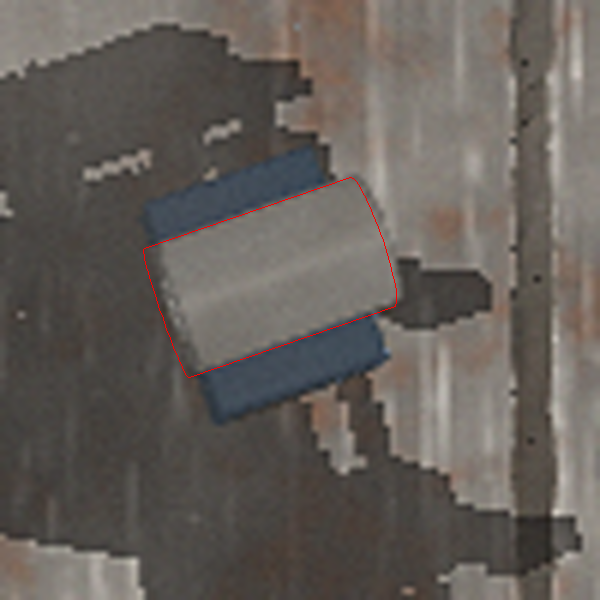

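The bush fills the predicted silhouette of a seated, centred bush to within about a pixel. Handing in.

```bash
python3 -c "
from cell import env
o=env.get_obs();print(o['time_s'],o['joint_velocities'].round(1));print(env.sign_off())"
```

```text
21.8 [-0.   0.2  0.   0.1 -0.1  0.  -0. ]
the job is handed in; nothing more can be done
None
```

The plain bush now lies in the V-block's groove, along it and about centred on its length. I handed the job in at 21.8 s with the gripper clear of everything.

- **Grasp and placing:** I gripped the bush across its diameter (36.7 mm reading) and lowered it until it touched at a TCP height of 34.1 mm; 34.3 mm was expected for a seated bush. The largest force reading after a move was about 8 N.
- **Last check:** In the top view, the bush matches the predicted outline of a seated, centred bush to about a pixel. It stayed still as the fingers opened and withdrew.
- **Waisted bush:** Its top ring is still at the same pixels, (353,278) now against (352,278) at the start. A raw image comparison there did show a difference (mean 11 grey levels). I put that down to moving shadows and did not check further.
- **Measurements that disagreed:** My first fit of the bush's angle was about 5° off, and I corrected it from the edge slopes before gripping. The top and wrist cameras also differed by about 3 mm in y, but agreed on where the block lay relative to the bush.

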